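# Switch the palm-nut sorter to its other chute

### The job

With a fingertip, rock the sorter's seesaw gate over its pivot so that it leads to the other chute than now, and then push the slide stop fully open so that all three nuts roll down that chute into its pan. Do not touch the nuts, and leave everything else on the table where it is.

Things in the scene. Friction and masses are not known exactly. Their poses are not given: they have to be found in the camera images.
- sorter: Bench sorter with white plastic ramp, chutes and pans on a steel frame, fixed to the table. Origin on the table right under the middle of the gate's pivot pin; x points away from the robot (along the inlet ramp), y to the left along the gate, z up. Base plate 110 (x) by 400 mm (y), 6 mm thick. The pin lies along x, 130 mm above the table.
- inlet_lip (a point): Middle of the lower edge of the inlet ramp's floor, above the gate's middle, 175 mm above the table. From here the ramp, a U-channel 40 mm wide inside with walls 34 mm high, rises along the sorter's x to a closed far end 168 mm away and 25 mm higher (walls' highest point 235 mm above the table).
- pan_left (a point): Middle of the floor of the left open white catch pan: inside 144 by 144 mm, rim 45 mm above the table, outer board 89 mm. A chute 60 mm wide leads down into it from the gate's left end (from 78 to 55 mm above the table, over 105 mm).
- pan_right (a point): The same for the right catch pan, at the gate's right end.
- gate (a joint): Seesaw gate: open-ended aluminium trough, 56 mm wide, 320 mm long (along sorter y), rocking on the pin. +0.3 rad: left end up, right end down, feeds the right chute; -0.3: right end up, feeds the left chute. Top-heavy (dark steel weight over its middle, top 74 mm above the pin): rests at either stop, falls to the other once past level. About 1 N down on the raised tab rocks it.
- tab_left (a point): Middle of the top face of the gate's left flat finger tab: 50 mm (x) by 36 mm (y), 5 mm thick, sticking out of the trough towards the robot near its left end (sorter x = -58 mm, y = 135 mm). 178 mm above the table when up, 98 when down, 138 when level. The trough's wall, 25 mm higher than the tab, runs along its far edge, 30 mm beyond this point.
- tab_right (a point): The same for the gate's right finger tab (sorter y = -135 mm).
- stop (a joint): Slide stop: aluminium cross-bar over the inlet ramp with a hanging blade that closes it (sorter x = 61 mm). Value 0 = closed (starts within 4 mm of it), grows to 0.06 m = fully open as the bar slides to the right (sorter -y). Takes 2 to 4 N and stays where it is left.
- stop_plate (a point): Middle of the outer (left) face of the black upright push plate at the left end of the stop's bar: 40 mm wide (x), 52 mm high, 6 mm thick, middle 224 mm and top 250 mm above the table. Pushed to the right (sorter -y) it opens the stop; it stands 121 mm left of the ramp's middle when closed, 61 mm when open.
- nut0_center (a point): Centre of a brown palm nut: hard ball, 32 mm in diameter, about 16 g; three of them wait in a row on the inlet ramp behind the stop (this one is the lowest).
- nut1_center (a point): Centre of a brown palm nut: hard ball, 32 mm in diameter, about 16 g; three of them wait in a row on the inlet ramp behind the stop.
- nut2_center (a point): Centre of a brown palm nut: hard ball, 32 mm in diameter, about 16 g; three of them wait in a row on the inlet ramp behind the stop.
- shell: Bystander: half coconut shell, 96 mm across, 45 mm high, open side up, on the table between robot and sorter. Origin: centre of its underside.
- ladle: Bystander: steel spoon lying on the table between robot and sorter. Origin at its underside.
- dish: Bystander: small steel bowl, 100 mm across, 40 mm high, to the left. Origin: centre of its underside.
- jar: Bystander: glass jar, 64 mm across, 85 mm high, beyond the gate on the right of the ramp. Origin: centre of its underside.
- mug: Bystander: white beaker, 72 mm across, 75 mm high, beyond the gate on the left of the ramp. Origin: centre of its underside.
- oil: Bystander: amber bottle, 54 mm across, 140 mm high, to the right, in front of the right pan. Origin: centre of its underside.
Not all that is in view belongs to the job. What is shaped like the part that bears nut2_center but pink or yellow is not meant.

How it is judged:
By the outcome, as a careful person would: the job done as asked, in the order asked, and still so for the second after the job is handed in, with the robot touching nothing.
It also fails if it takes over 48 s, if anything falls off the work surface, if the arm or the gripper's body presses on something with over 40 N, if the wrist force passes 120 N, or if a joint passes its speed limit or range.

### The arm

A 6-joint arm with a two-finger parallel gripper is mounted at the origin on the work surface. World frame = base frame: x ahead of the robot, y to its left, z up, the work surface at z = 0. Lengths are in m, angles in rad, forces in N, time in s.
With the tool pointing down it reaches from about 0.25 to 0.775 m from the base axis. Payload 4 kg.
Tool frame: the origin (TCP) lies on the centre line of the jaws, within the pads' length; the fingertips stand 17 mm ahead of it and the grasp point (between the pads) lies 2 mm behind it; z points along the fingers, y is the line along which they close (so a half turn about z gives the same grasp; the last joint's range is limited). The gripper opens to 94 mm and grips with 3 to 60 N. Pads are 16 mm wide; open, the fingers measure 119 mm over their backs; the gripper's body (75 mm by 177 mm) begins 78 mm behind the grasp point.
Start: joints at [-1.252, 0.087, 1.371, -0, 1.684, -0.103], TCP at [0.225, -0.502, 0.223] pointing down, gripper open.
Joint ranges: [-3.1, 3.1], [-0.76, 2.03], [0.27, 2.55], [-1.08, 4.22], [0.17, 2.65], [-2.57, 2.57]. Speed limits (rad/s): [2.79, 2.79, 3.14, 3.14, 3.14, 3.14].

### API

Orientations are given as [roll, pitch, yaw] about the fixed x, y, z axes, in that order (R = Rz(yaw) Ry(pitch) Rx(roll)).
In Python, from bench import robot gives the robot as it stands.
- The arm moves only by the tool servo_tool, never from a script. Its argument "plan" is a list of rows, each a list of 7 numbers: the shift along the tool's x, y, z normalised to -1 to 1, where 1 is 0.1 m, then the turn, a rotation vector about the tool's x, y, z normalised to -1 to 1, where 1 is pi/2 rad, then the finger opening in mm, from 0 to 94. In form: [[x, y, z, ax, ay, az, gripper], ...]. A call has 1 to 12 rows; each row is the pose to reach, as a shift and turn from the pose commanded when the call began, along the tool's axes at that moment; what a row does not reach only later rows make up. A row lasts 1/12 s, in which the tool goes at most 41.7 mm and 7.16 degrees, less where a joint would pass 70% of its speed; a pose out of reach is approached as far as the arm can. A call with a number of a shift or a turn outside -1 to 1 is refused whole. A call with a gripper value outside its range is refused whole. The fingers move at their own pace and stop on an object; the grip force is fixed at half the most. Time passes only in rows, so rows that repeat a pose let the fingers close. It gives the time, the measured TCP pose, the force, the opening and the grip force at its end, in the units of the state.
- robot.get_obs(): the state, without advancing time (a new reading comes with each control period).
- robot.snapshot(name): name is "scene" or "side" or "wrist"; returns the picture (420x560x3 uint8, red, green, blue); there is no depth.
- robot.camera_params(name): a dict with "camera_matrix" (3x3 intrinsics, pixels), "distortion" ([k1, k2, p1, p2, k3] as OpenCV has them; the pictures are not rectified), "rvec" (rotation vector, rad) and "tvec" (3), from world to camera coordinates, as OpenCV has them; the wrist camera has in their place "tool_from_camera" (4x4, takes a point from camera to tool coordinates, whose origin is the TCP and whose axes are the flange's). Camera axes: x right, y down, z forward; pixel columns grow to the right and rows downward; lengths in m; the calibration is good to about 2 mm. A picture is of the moment at which its call begins: read the wrist's pose just before it. camera_params takes no time and is no camera call.
- robot.close_job(): hands the job in; it is judged then, once.
Trained networks look in the newest picture that a camera, given by its name, has taken for a name from the list of things; names that differ only in an ending like _2 or _b are one class to them, and where a whole thing is asked for, a point or a joint stands for the part that bears it (a point fixed in the world has none). Each returns a list of dicts, best first, with "conf" (0 to 1); they miss things now and then, are a little off and sometimes report something else, mostly with a low value. They report only what shows in the picture. A call takes as long as a camera call. They do not tell look-alikes from the thing itself.
- robot.find_in(thing, camera): "extent" ([centre column, centre row, width, height] in pixels, round what is visible of it).
The state is a dict: "time": time; "joint_positions": joint angles; "qvel": joint speeds; "joint_torque": joint torques, N m; "tool_pos": TCP position; "ee_rot": TCP orientation; "wrist_force": force on the tool from outside, world axes, zero at the start; "wrist_torque": the same for the moment, N m; "width": finger opening in m; "finger_force": force on a finger pad.
Only numpy, scipy, OpenCV 4.12 (cv2) and the standard library are available. Lean on these libraries where they do the work, as an engineer would, in place of code of your own. Each camera call takes 0.05 s, during which the arm holds its last target. There are 200 camera calls.

## Working session

There is one attempt and no reset: what is moved stays moved. The work goes in short steps, Python scripts to look and compute and a tool call to move; the robot and the scene stay as the last step left them, time stands still between calls to the robot, and variables do not carry over. Pictures are saved under pics/ and viewed, at most 10 in all, crops included, and the job is handed in when it is done.

Besides the shell and the picture viewer there is one more tool, called after ">>>" as name([rows], argument=value, ...), one row to a line, values as JSON. servo_tool: Moves the arm, as the interface text tells. Scaled input: -1 to 1 covers 0.1 m each way for a shift and pi/2 rad each way for a turn. Its arguments: {"type":"object","properties":{"plan":{"type":"array","items":{"type":"array","items":{"type":"number"}}}},"required":["plan"]}

```bash
mkdir -p pics; cat > h.py <<'E'
import numpy as np, cv2
from bench import robot
from scipy.spatial.transform import Rotation as R
def snap(n,f):
    im=robot.snapshot(n); cv2.imwrite('pics/'+f,cv2.cvtColor(im,cv2.COLOR_RGB2BGR)); return im
def proj(n,P):
    c=robot.camera_params(n); return cv2.projectPoints(np.array(P,float).reshape(-1,1,3),np.array(c['rvec']),np.array(c['tvec']),np.array(c['camera_matrix']),np.array(c['distortion']))[0][:,0]
def ray(n,uv):
    c=robot.camera_params(n); Rm=cv2.Rodrigues(np.array(c['rvec'],float))[0]; p=cv2.undistortPoints(np.array([[uv]],float),np.array(c['camera_matrix']),np.array(c['distortion']))[0,0]
    return -Rm.T@np.array(c['tvec']).ravel(), Rm.T@np.array([*p,1.])
def atz(n,uv,z):
    o,d=ray(n,uv); return o+d*(z-o[2])/d[2]
E
python3 - <<'E'
from h import *
a=snap('scene','a.png'); b=snap('side','b.png')
for n in('scene','side'):
    o,_=ray(n,(280,210)); print(n,o.round(3))
    for t in('sorter','gate','tab_left','tab_right','stop_plate','nut0_center','stop','pan_left','pan_right'):
        r=robot.find_in(t,n); print(t,[(np.round(q['extent']).tolist(),round(q['conf'],2)) for q in r[:3]])
print(robot.get_obs())
E
```

```text
scene [ 0.91  -0.531  1.105]
sorter [([236.0, 285.0, 272.0, 266.0], 0.96)]
gate [([240.0, 249.0, 113.0, 130.0], 0.62)]
tab_left [([242.0, 249.0, 114.0, 127.0], 0.63)]
tab_right [([280.0, 233.0, 60.0, 59.0], 0.64), ([241.0, 249.0, 114.0, 123.0], 0.6)]
stop_plate [([280.0, 231.0, 62.0, 57.0], 0.65)]
nut0_center [([296.0, 274.0, 11.0, 13.0], 0.67), ([275.0, 256.0, 21.0, 16.0], 0.65)]
stop [([278.0, 234.0, 62.0, 61.0], 0.72)]
pan_left [([238.0, 287.0, 275.0, 263.0], 0.8)]
pan_right [([238.0, 287.0, 271.0, 265.0], 0.59)]
side [0.181 0.553 0.849]
sorter [([288.0, 233.0, 257.0, 225.0], 0.8)]
gate [([306.0, 197.0, 117.0, 64.0], 0.79), ([287.0, 236.0, 263.0, 226.0], 0.66)]
tab_left [([307.0, 197.0, 114.0, 62.0], 0.95)]
tab_right [([308.0, 197.0, 111.0, 63.0], 0.71), ([263.0, 139.0, 12.0, 12.0], 0.2)]
stop_plate [([272.0, 162.0, 56.0, 45.0], 0.96)]
nut0_center []
stop [([273.0, 163.0, 60.0, 44.0], 0.9), ([286.0, 234.0, 262.0, 228.0], 0.36)]
pan_left [([286.0, 234.0, 265.0, 228.0], 0.58)]
pan_right [([286.0, 234.0, 263.0, 226.0], 0.81)]
{'time': 1.0, 'joint_positions': array([-1.25207139e+00,  8.71931494e-02,  1.37068180e+00, -7.52434720e-06,
        1.68355971e+00, -1.03112127e-01]), 'qvel': array([-0.00115537,  0.00105856,  0.00182787, -0.00044506, -0.00106421,
        0.00040464]), 'joint_torque': array([-5.33051279e-04, -3.40058935e+01, -3.02604604e+01,  7.16797938e-02,
        2.37556896e-02,  4.58284759e-06]), 'tool_pos': array([ 0.22518931, -0.50182643,  0.22251887]), 'ee_rot': array([3.14143627e+00, 2.36984363e-05, 4.21836218e-01]), 'wrist_force': array([-0.45885675,  0.19999236, -0.49985805]), 'wrist_torque': array([-0.00303171,  0.02885026,  0.05065963]), 'finger_force': 0.0, 'width': 0.09417820100380794}
```

```bash
ls . pics
```

```text
.:
h.py
pics

pics:
a.png
b.png
```

View pics/a.png

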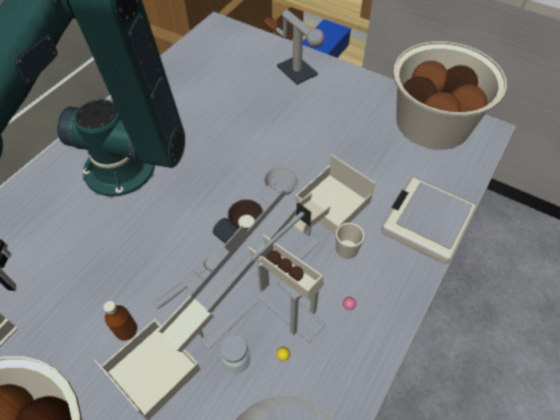

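View pics/b.png

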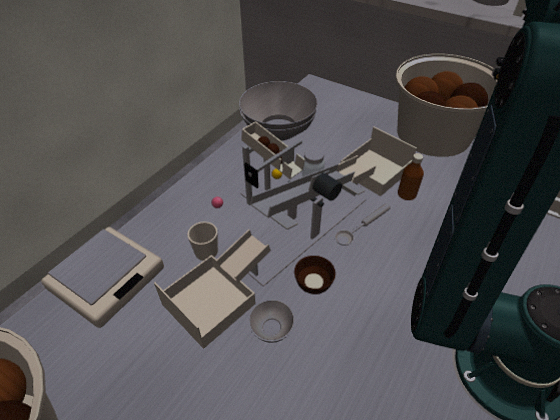

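The scene view shows the sorter with its left pan near (335,200), right pan near (150,365), nuts near (283,265) and push plate near (304,215). The side view shows the left pan at (205,295), the plate at (251,175) and the dark weight at (327,186). I'll enlarge both to pick corners.

```bash
python3 - <<'E'
import cv2
a=cv2.imread('pics/a.png')[150:420,90:390]; cv2.imwrite('pics/a2.png',cv2.resize(a,(660,594),interpolation=cv2.INTER_CUBIC))
b=cv2.imread('pics/b.png')[110:350,140:440]; cv2.imwrite('pics/b2.png',cv2.resize(b,(750,600),interpolation=cv2.INTER_CUBIC))
E
```

```text
(no output)
```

View pics/a2.png

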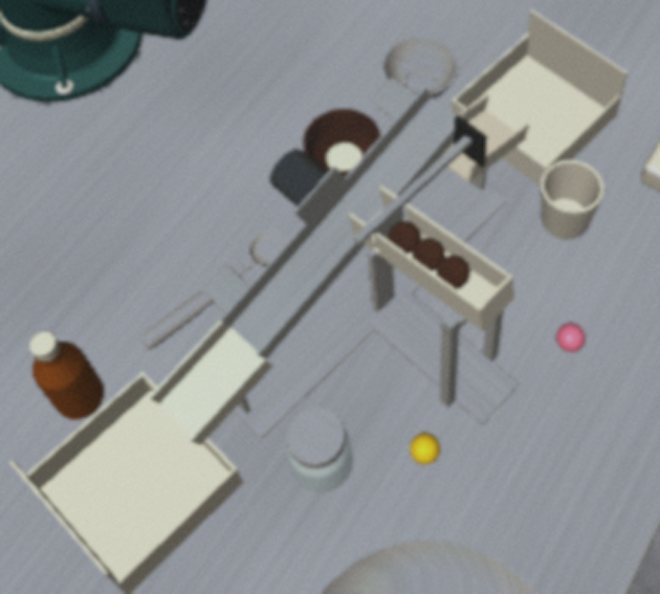

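View pics/b2.png

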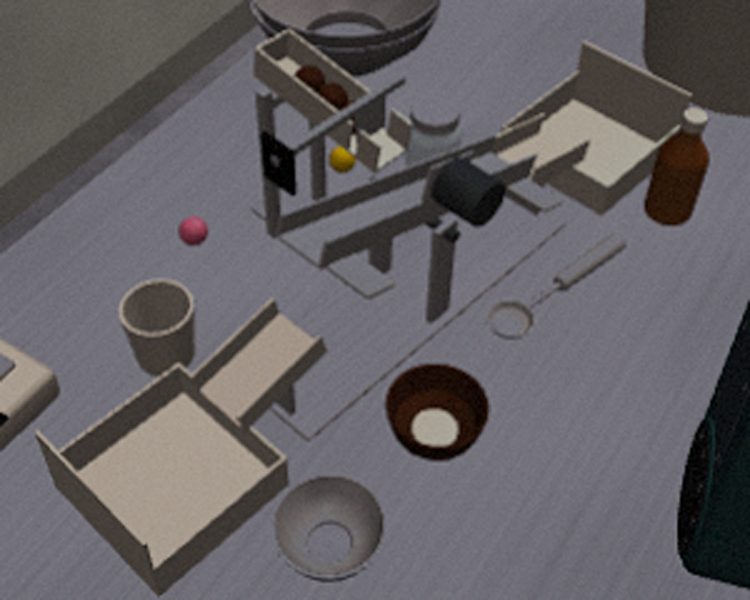

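```bash
cat > fit.py <<'E'
from h import *
from scipy.optimize import least_squares
A=lambda u,v:(90+u/2.2,150+v/2.2)
B=lambda u,v:(140+u/2.5,110+v/2.5)
obs=[('scene',A(262,435),(.055,-.2,.006)),('scene',A(505,198),(.055,.2,.006)),('side',B(310,437),(-.055,.2,.006)),('side',B(563,225),(-.055,-.2,.006)),
('scene',A(470,141),(.061,.119,.224)),('side',B(279,163),(.061,.12,.224))]
def W(p,q):
    c,s=np.cos(p[2]),np.sin(p[2]); q=np.atleast_2d(q); return np.c_[p[0]+c*q[:,0]-s*q[:,1],p[1]+s*q[:,0]+c*q[:,1],q[:,2]]
f=lambda p:np.concatenate([proj(n,W(p,q))[0]-uv for n,uv,q in obs])
E
python3 - <<'E'
from fit import *
s=least_squares(f,[.5,-.1,0],loss='soft_l1'); p=s.x; print(p,f(p).reshape(-1,2).round(1).tolist())
def pr(name,q):
    a=proj('scene',W(p,q))[0]; b=proj('side',W(p,q))[0]
    print(name,W(p,q)[0].round(3),((a-[90,150])*2.2).round(),((b-[140,110])*2.5).round())
for s_,n in((1,'L'),(-1,'R')):
    for st,z in(('up',.178),('down',.098)): pr('tab'+n+st,(-.058,s_*.135,z))
pr('plate',(.061,.121,.224)); pr('lip',(0,0,.175)); pr('far',(.168,0,.235));pr('wt',(0,0,.204))
E
```

```text
[ 0.54120445 -0.09360391 -0.18437747] [[-1.6, 1.9], [-0.0, 0.5], [-0.3, 0.7], [0.6, -1.1], [0.2, -0.8], [-1.5, 1.5]]
tabLup [0.509 0.05  0.178] [396.  94.] [361. 281.]
tabLdown [0.509 0.05  0.098] [398. 136.] [360. 340.]
tabRup [ 0.459 -0.216  0.178] [208. 255.] [552. 133.]
tabRdown [ 0.459 -0.216  0.098] [221. 292.] [542. 193.]
plate [0.623 0.014 0.224] [472. 138.] [274. 167.]
lip [ 0.541 -0.094  0.175] [347. 204.] [415. 174.]
far [ 0.706 -0.124  0.235] [473. 277.] [290.  48.]
wt [ 0.541 -0.094  0.204] [345. 189.] [417. 151.]
```

The views agree: left tab matches its "up" position (396,94)/(361,281), so the gate feeds right now; I press the left tab. First rise, close the fingers and turn to the sorter's yaw.

>>> servo_tool([
  [0.3, -0.2, -0.35, 0, 0, 0.08, 0],
  [0.6, -0.5, -0.7, 0, 0, 0.16, 0],
  [1, -0.8, -0.7, 0, 0, 0.24, 0],
  [1, -0.8, -0.7, 0, 0, 0.32, 0],
  [1, -0.8, -0.7, 0, 0, 0.386, 0],
  [1, -0.8, -0.7, 0, 0, 0.386, 0],
  [1, -0.8, -0.7, 0, 0, 0.386, 0],
])

```text
time: 1.58
tool_pos: [0.2837, -0.3878, 0.2926]
ee_rot: [3.141, -0.0, -0.181]
wrist_force: [-0.5, 0.1, 0.2]
width: 0.0509
finger_force: 0.0
```

>>> servo_tool([
  [0.12, -0.35, 0, 0, 0, 0, 0],
  [0.24, -0.7, 0, 0, 0, 0, 0],
  [0.35, -1, 0, 0, 0, 0, 0],
])

```text
time: 1.83
tool_pos: [0.3363, -0.2956, 0.2915]
ee_rot: [-3.14, 0.001, -0.185]
wrist_force: [0.6, -0.3, 0.6]
width: 0.031
finger_force: 0.0
```

>>> servo_tool([
  [0.12, -0.35, 0, 0, 0, 0, 0],
  [0.24, -0.7, 0, 0, 0, 0, 0],
  [0.35, -1, 0, 0, 0, 0, 0],
])

```text
time: 2.08
tool_pos: [0.3895, -0.2031, 0.2918]
ee_rot: [-3.141, 0.001, -0.183]
wrist_force: [0.5, -0.3, 0.6]
width: 0.0108
finger_force: 0.0
```

>>> servo_tool([
  [0.12, -0.35, 0, 0, 0, 0, 0],
  [0.24, -0.7, 0, 0, 0, 0, 0],
  [0.35, -1, 0, 0, 0, 0, 0],
])

```text
time: 2.33
tool_pos: [0.4425, -0.1111, 0.2917]
ee_rot: [-3.141, 0.001, -0.183]
wrist_force: [0.5, -0.5, 1.1]
width: 0.0005
finger_force: 0.0
```

>>> servo_tool([
  [0.12, -0.35, 0, 0, 0, 0, 0],
  [0.24, -0.7, 0, 0, 0, 0, 0],
  [0.35, -1, 0, 0, 0, 0, 0],
])

```text
time: 2.58
tool_pos: [0.4955, -0.0191, 0.2915]
ee_rot: [-3.142, 0.001, -0.182]
wrist_force: [0.7, -0.6, 0.2]
width: 0.0003
finger_force: 0.0
```

>>> servo_tool([
  [0, -0.35, 0, 0, 0, 0, 0],
  [0, -0.72, 0, 0, 0, 0, 0],
  [0, -0.72, 0.2, 0, 0, 0, 0],
  [0, -0.72, 0.5, 0, 0, 0, 0],
  [0, -0.72, 0.5, 0, 0, 0, 0],
  [0, -0.72, 0.5, 0, 0, 0, 0],
  [0, -0.72, 0.5, 0, 0, 0, 0],
])

```text
time: 3.17
tool_pos: [0.5084, 0.0496, 0.2433]
ee_rot: [3.142, -0.001, -0.185]
wrist_force: [0.4, -0.7, -0.2]
width: 0.0002
finger_force: 0.0
```

```bash
python3 - <<'E'
from h import *
a=robot.snapshot('scene'); b=robot.snapshot('side')
a=cv2.resize(a[150:300,200:340],(400,428)); b=cv2.resize(b[110:260,200:340],(400,428))
cv2.imwrite('pics/c.png',np.hstack([a,b])[:,:,::-1])
E
```

```text
(no output)
```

View pics/c.png

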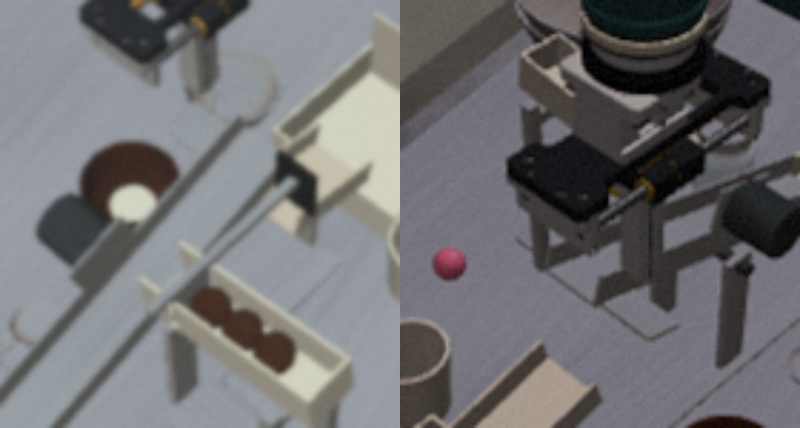

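Fingertips hang over the left tab (scene crop (200,90) above tab), clear of plate and trough wall. Press down.

>>> servo_tool([
  [0, 0, 0.2, 0, 0, 0, 0],
  [0, 0, 0.36, 0, 0, 0, 0],
  [0, 0, 0.44, 0, 0, 0, 0],
  [0, 0, 0.5, 0, 0, 0, 0],
  [0, 0, 0.56, 0, 0, 0, 0],
  [0, 0, 0.62, 0, 0, 0, 0],
  [0, 0, 0.68, 0, 0, 0, 0],
  [0, 0, 0.74, 0, 0, 0, 0],
  [0, 0, 0.8, 0, 0, 0, 0],
  [0, 0, 0.86, 0, 0, 0, 0],
  [0, 0, 0.92, 0, 0, 0, 0],
  [0, 0, 0.98, 0, 0, 0, 0],
])

```text
time: 4.27
tool_pos: [0.5078, 0.0504, 0.1437]
ee_rot: [3.141, 0.0, -0.184]
wrist_force: [-0.2, -0.3, 0.3]
width: 0.0003
finger_force: 0.0
```

>>> servo_tool([
  [0, 0, 0.05, 0, 0, 0, 0],
  [0, 0, 0.05, 0, 0, 0, 0],
  [0, 0, 0.05, 0, 0, 0, 0],
])

```text
time: 4.52
tool_pos: [0.5076, 0.0504, 0.139]
ee_rot: [3.141, 0.001, -0.185]
wrist_force: [0.2, -0.5, -0.1]
width: 0.0004
finger_force: 0.0
```

```bash
python3 - <<'E'
from h import *
a=robot.snapshot('scene'); b=robot.snapshot('side')
a=cv2.resize(a[150:300,170:310],(400,428)); b=cv2.resize(b[110:260,240:380],(400,428))
cv2.imwrite('pics/d.png',np.hstack([a,b])[:,:,::-1])
E
```

```text
(no output)
```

View pics/d.png

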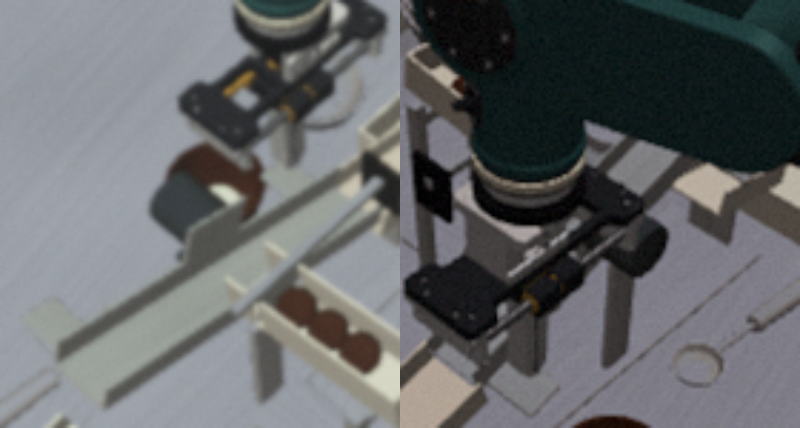

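The gate has flipped: right tab is up (55,320) and the trough now slopes left. Lift, then go left of the push plate.

>>> servo_tool([
  [0, 0, -0.3, 0, 0, 0, 0],
  [0, 0, -0.6, 0, 0, 0, 0],
  [0, 0, -1, 0, 0, 0, 0],
])

```text
time: 4.87
tool_pos: [0.5066, 0.0504, 0.2384]
ee_rot: [3.141, 0.005, -0.185]
wrist_force: [0.5, 0.3, -0.7]
width: 0.0005
finger_force: 0.0
```

>>> servo_tool([
  [0, 0, -0.35, 0, 0, 0, 0],
  [0, -0.1, -0.7, 0, 0, 0, 0],
  [0, -0.35, -0.7, 0, 0, 0, 0],
  [0.35, -0.35, -0.7, 0, 0, 0, 0],
  [0.7, -0.35, -0.7, 0, 0, 0, 0],
  [1, -0.35, -0.7, 0, 0, 0, 0],
  [1, -0.35, -0.7, 0, 0, 0, 0],
])

```text
time: 5.45
tool_pos: [0.6165, 0.0653, 0.3058]
ee_rot: [3.14, 0.003, -0.186]
wrist_force: [-1.2, 0.7, -1.6]
width: 0.0005
finger_force: 0.0
```

>>> servo_tool([
  [0.21, 0, 0, 0, 0, 0, 0],
  [0.21, 0, 0.3, 0, 0, 0, 0],
  [0.21, 0, 0.6, 0, 0, 0, 0],
  [0.21, 0, 0.76, 0, 0, 0, 0],
  [0.21, 0, 0.76, 0, 0, 0, 0],
  [0.21, 0, 0.76, 0, 0, 0, 0],
])

```text
time: 5.95
tool_pos: [0.6325, 0.0627, 0.2331]
ee_rot: [3.141, 0.002, -0.184]
wrist_force: [0.3, 0.1, 0.6]
width: 0.0005
finger_force: 0.0
```

```bash
python3 - <<'E'
from fit import *
o=robot.get_obs(); p=o['tool_pos']; c,s=np.cos(-.1844),np.sin(-.1844); d=p-[.5412,-.0936,0]
print(p,'sorter',c*d[0]+s*d[1],-s*d[0]+c*d[1],o['wrist_force'])
a=robot.snapshot('scene'); b=robot.snapshot('side')
a=cv2.resize(a[150:300,230:370],(400,428)); b=cv2.resize(b[100:250,200:340],(400,428))
cv2.imwrite('pics/e.png',np.hstack([a,b])[:,:,::-1])
E
```

```text
[0.63248475 0.06268393 0.23305303] sorter 0.06108143853360292 0.17037203937149462 [0.27594382 0.09735842 0.60223247]
```

View pics/e.png

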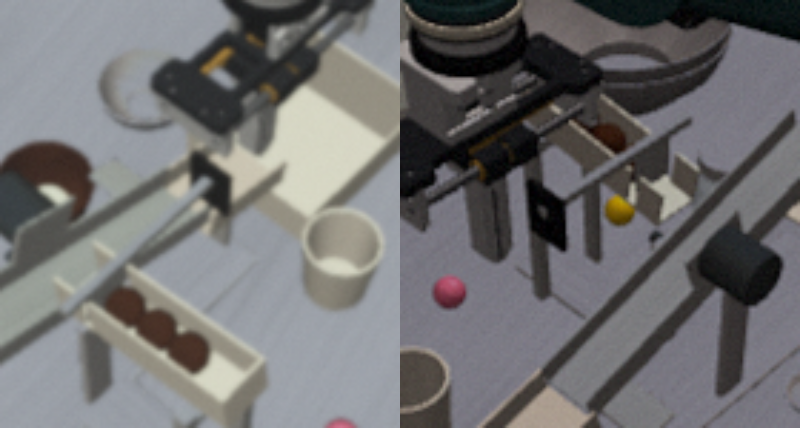

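Fingers (scene (260,115), side (490,210)) stand left of the plate at its height, gate leads left. Push right.

>>> servo_tool([
  [0, 0.1, 0, 0, 0, 0, 0],
  [0, 0.2, 0, 0, 0, 0, 0],
  [0, 0.28, 0, 0, 0, 0, 0],
  [0, 0.35, 0, 0, 0, 0, 0],
  [0, 0.42, 0, 0, 0, 0, 0],
  [0, 0.49, 0, 0, 0, 0, 0],
  [0, 0.56, 0, 0, 0, 0, 0],
  [0, 0.63, 0, 0, 0, 0, 0],
  [0, 0.7, 0, 0, 0, 0, 0],
  [0, 0.77, 0, 0, 0, 0, 0],
  [0, 0.84, 0, 0, 0, 0, 0],
  [0, 0.9, 0, 0, 0, 0, 0],
])

```text
time: 7.05
tool_pos: [0.6166, -0.0266, 0.2335]
ee_rot: [3.141, 0.0, -0.185]
wrist_force: [-0.1, 1.3, 1.6]
width: 0.0008
finger_force: 0.7
```

>>> servo_tool([
  [0, 0.02, 0, 0, 0, 0, 0],
  [0, 0.04, 0, 0, 0, 0, 0],
  [0, 0.04, 0, 0, 0, 0, 0],
])

```text
time: 7.3
tool_pos: [0.6159, -0.0298, 0.2334]
ee_rot: [-3.141, 0.0, -0.185]
wrist_force: [0.7, 1.1, 1.1]
width: 0.0005
finger_force: 0.7
```

>>> servo_tool([
  [0, 0.02, 0, 0, 0, 0, 0],
  [0, 0.03, 0, 0, 0, 0, 0],
  [0, 0.03, 0, 0, 0, 0, 0],
])

```text
time: 7.55
tool_pos: [0.6159, -0.0299, 0.2335]
ee_rot: [-3.137, -0.0, -0.182]
wrist_force: [1.9, 7.8, 1.1]
width: 0.0003
finger_force: 3.6
```

>>> servo_tool([
  [0, 0.02, 0, 0, 0, 0, 0],
  [0, 0.03, 0, 0, 0, 0, 0],
  [0, 0.03, 0, 0, 0, 0, 0],
])

```text
time: 7.8
tool_pos: [0.6158, -0.0301, 0.2335]
ee_rot: [-3.132, -0.0, -0.179]
wrist_force: [2.4, 11.8, 1.0]
width: 0.0004
finger_force: 6.5
```

The end stop is reached (force rose, no more travel). Back off and look.

>>> servo_tool([
  [0, -0.1, 0, 0, 0, 0, 0],
  [0, -0.3, 0, 0, 0, 0, 0],
  [0, -0.6, 0, 0, 0, 0, 0],
  [0, -0.8, -0.2, 0, 0, 0, 0],
  [0, -0.8, -0.6, 0, 0, 0, 0],
  [0, -0.8, -1, 0, 0, 0, 0],
  [0, -0.8, -1, 0, 0, 0, 0],
  [0, -0.8, -1, 0, 0, 0, 0],
  [0, -0.8, -1, 0, 0, 0, 0],
  [0, -0.8, -1, 0, 0, 0, 0],
  [0, -0.8, -1, 0, 0, 0, 0],
  [0, -0.8, -1, 0, 0, 0, 0],
])

```text
time: 8.8
tool_pos: [0.6291, 0.0427, 0.3314]
ee_rot: [3.141, 0.004, -0.185]
wrist_force: [0.2, -0.7, 0.2]
width: 0.0005
finger_force: 0.0
```

```bash
python3 - <<'E'
from h import *
print(robot.get_obs()['wrist_force'])
a=robot.snapshot('scene'); b=robot.snapshot('side')
a=cv2.resize(a[140:420,100:400],(400,373)); b=cv2.resize(b[100:380,140:440],(400,373))
cv2.imwrite('pics/f.png',np.hstack([a,b])[:,:,::-1])
E
```

```text
[ 0.17079045 -0.71469201  0.20031484]
```

View pics/f.png

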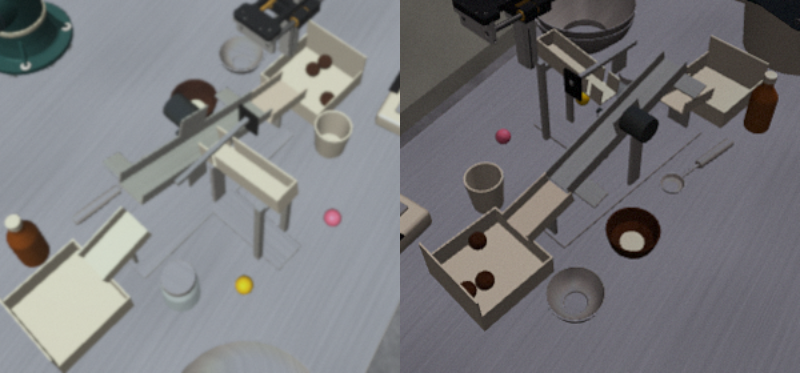

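All three nuts lie in the left pan (side view (478,240), (485,280), (468,290)), the ramp is empty, the gate leads left, and the bystanders are undisturbed.

>>> servo_tool([
  [0, 0, -0.1, 0, 0, 0, 0],
  [0, 0, -0.1, 0, 0, 0, 0],
  [0, 0, -0.1, 0, 0, 0, 0],
  [0, 0, -0.1, 0, 0, 0, 0],
  [0, 0, -0.1, 0, 0, 0, 0],
  [0, 0, -0.1, 0, 0, 0, 0],
  [0, 0, -0.1, 0, 0, 0, 0],
  [0, 0, -0.1, 0, 0, 0, 0],
  [0, 0, -0.1, 0, 0, 0, 0],
  [0, 0, -0.1, 0, 0, 0, 0],
  [0, 0, -0.1, 0, 0, 0, 0],
  [0, 0, -0.1, 0, 0, 0, 0],
])

```text
time: 9.9
tool_pos: [0.6296, 0.043, 0.3435]
ee_rot: [3.141, -0.0, -0.185]
wrist_force: [0.6, 0.1, 0.4]
width: 0.0006
finger_force: 0.0
```

```bash
python3 -c "
from bench import robot
print(robot.close_job())"
```

```text
the job is handed in; nothing more can be done
None
```

The job is handed in: the gate now leads to the left chute, the stop is pushed to its end, and all three nuts are in the left pan, with the other objects looking undisturbed in the last pictures (about 10 s on the robot's clock).

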